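Guard the balancing stand and hold the drum heavy side down

TASK

Take the tall flat guard plate out of the rack and slide it down into the slot of the balancing stand until it sits fully home, leaving the shorter plate where it is. Then take the crank handle and turn the drum all the way round once in one direction, feeling for its hidden heavy side, and bring that heavy side straight down, within about 15 degrees. Finish while still gripping the handle, holding the drum still like that.

Things in the scene. Friction and masses are not known exactly. Their poses are not given: they have to be found in the camera images.
- guard: The guard plate: a plain upright aluminium slab 6 mm thick (its x), 110 mm wide (its y) and 150 mm tall (z up), 200 to 330 g. Origin at the centre of its lower edge. It starts standing in one of the rack's two slots, 28 mm deep in it.
- short_plate: A shorter plain aluminium plate, 6 x 80 x 95 mm, standing in the rack's other slot; axes and origin as the guard's. Not needed: leave it there.
- rack: Fixed grey rack block 125 (x) x 150 (y) x 35 mm tall with two parallel slots open to above, their length along its y, centred 40 mm to either side of its origin along its x. Slot floors 7 mm above the table. Origin at the centre of its underside.
- stand: The fixed balancing stand. Origin on the table under the drum's centre, z up. A drum of 130 mm diameter and 44 mm thickness turns between two posts on a level axle along the stand's y, 120 mm above the table. At its +y side the axle has a crank bar (outer face 68 mm from the drum's centre plane) with a handle. On its -x side is the block with the guard slot. Base 200 x 170 x 22 mm.
- slot_floor (a point): Centre of the floor of the guard slot, 7 mm above the table, 122 mm on the -x side of the axle; axes as the stand's. The slot runs along y, is open to above, 28 mm deep (its mouth 35 mm above the table), 8.5 mm wide in x and 112.5 mm long in y. The guard is home when its lower edge rests on this floor.
- axle (a point): Point on the drum's axis, level with the middle of the handle's grip (135 mm from the drum's centre plane on the stand's +y side); axes as the stand's. Nothing is here but the axis line: the handle circles this point at 45 mm.
- sleeve: The crank handle: a black plastic sleeve of 20 mm diameter and 70 mm length, parallel to the axle at 45 mm from it, that spins freely on its pin so that fingers pointing down need not turn with it. Origin on its centre line, where to grip it: 20 mm from its outer end, 50 mm from its inner end. The sleeve itself turns freely, so its own x and z axes mean nothing; y runs along the axle.
- rotor (a joint): Turn angle of drum and crank, rad, no stops, counting on past a full turn. 0: handle straight above the axle; it grows as the handle goes from the top towards the stand's +x. Bearing friction of about 0.27 N m (6 N at the handle) keeps the drum wherever it is left.
- drum (a point): Centre of the drum, on its axis; axes as the stand's. A slug hidden inside makes one side heavy: it pulls with about 0.2 N m (4 to 5 N at the handle), rising and falling once a turn, too little to beat the friction. Where it lies relative to the handle differs every time and cannot be seen: feel it in the force that turning takes. Drum and crank are otherwise balanced.

How it is judged:
On the way, in this order (a step that is already met when the one before it is completed fails the run):
1. the guard plate is fully home in the stand's slot and let go (distance between guard and slot_floor below 0.006 m and angle between the z axis of guard and the z axis of stand, either way round below 0.08 rad and contact force between the fingers and guard below 0.2 N), for 0.2 s.
2. the drum has been turned all the way round once ((value of joint rotor above 5.2 rad or value of joint rotor below -5.2 rad)).
At the end, for the whole second after the job is handed in: The drum's heavy side points straight down within 16 degrees and the drum is still, the fingers press on the crank handle with more than 1 N, the guard plate stands within 6 mm of its home in the slot, upright and untouched, and the shorter plate is within 30 mm of its start (all of step 1 and angle between core's own z axis and vertical above 2.86 rad and contact force between the fingers and sleeve above 1 N and velocity of joint rotor between -0.1 and 0.1 rad/s and distance of short_plate from where it was at the start of the episode below 0.03 m); the arm keeps its last pose, push and grip.
It fails at once if the shorter plate is moved more than 30 mm (distance of short_plate from where it was at the start of the episode above 0.03 m).
It also fails if it takes over 72 s, if anything falls off the work surface, if the arm or the gripper's body presses on something with over 40 N, if the wrist force passes 120 N, or if a joint passes its speed limit or range.

ROBOT

A 7-joint arm with a two-finger parallel gripper is mounted at the origin on the work surface. World frame = base frame: x ahead of the robot, y to its left, z up, the work surface at z = 0. Lengths are in m, angles in rad, forces in N, time in s.
With the tool pointing down it reaches from about 0.4 to 0.85 m from the base axis. Payload 6.9 kg.
Tool frame: the origin (TCP) lies midway between the tips of the shut fingers; the grasp point (between the pads) lies 19 mm behind it; z points along the fingers, y is the line along which they close (so a half turn about z gives the same grasp; the last joint's range is limited). The gripper opens to 85 mm and grips with 20 to 120 N. Pads are 22 mm wide; open, the fingers measure 114 mm over their backs; the gripper's body (76 mm by 85 mm) begins 54 mm behind the grasp point. The pads swing forward as they close: fully open they stand 13 mm farther back than shut.
Start: joints at [-1.22, 0.507, -0.238, 1.5, 0.126, 1.149, -0.155], TCP at [0.151, 0.606, 0.231] pointing down, gripper open.
Joint ranges: [-3.08, 3.08], [-0.24, 2.05], [-1.43, 1.35], [0, 2.5], [-1.52, 4.66], [0.17, 1.96], [-2.89, 2.89]. Speed limits (rad/s): [2.39, 2.39, 3.14, 3.14, 3.14, 3.14, 3.14].

INTERFACE

Orientations are given as [roll, pitch, yaw] about the fixed x, y, z axes, in that order (R = Rz(yaw) Ry(pitch) Rx(roll)).
In Python, from cell import manip gives the robot as it stands.
- The arm moves only by the tool step_arm, never from a script. Its arguments are lists of equal length, an entry for each row: "claw": the opening, from -1 (shut) to 1 (fully open), so that 0 is half open; "linear": the shift along the tool's x, y, z in mm, a list of three; "rotation": the turn, a rotation vector about the tool's x, y, z in degrees, a list of three. A call has 1 to 20 rows; each row shifts and turns the commanded pose from where the row before left it, along the tool's axes as they then stand; what a row does not reach is not made up. A row lasts 1/10 s, in which the tool goes at most 50 mm and 8.59 degrees, less where a joint would pass 70% of its speed; a pose out of reach is approached as far as the arm can. A call with a gripper value outside its range is refused whole. The fingers move at their own pace and stop on an object; "grip_force" is the grip in N (left out, the last holds). Time passes only in rows, so rows that do not move let the fingers close. It gives the time, the measured TCP pose, the force, the opening and the grip force at its end, in the units of the state.
- manip.sense(): the state, without advancing time (a new reading comes with each control period).
- manip.get_image(name): name is "side" or "top" or "wrist"; returns the picture (420x560x3 uint8, blue, green, red); there is no depth.
- manip.camera_model(name): a dict with "fx", "fy", "cx", "cy" (pixels), "k1" (the pictures are not rectified: a ray, as slopes to the right and down, at radius r is drawn at 1 + k1 r^2 times it, then the intrinsics apply), "extrinsics" (4x4, takes a point from camera to world coordinates); the wrist camera has in their place "T_tool_cam" (4x4, takes a point from camera to tool coordinates, whose origin is the TCP and whose axes are the flange's). Camera axes: x right, y down, z forward; pixel columns grow to the right and rows downward; lengths in m; the calibration is good to about 2 mm. A picture is of the moment at which its call begins: read the wrist's pose just before it. camera_model takes no time and is no camera call.
- manip.sign_off(): hands the job in; it is judged then, once.
The state is a dict: "clock": time; "joints": joint angles; "qvel": joint speeds; "effort": joint torques, N m; "ee_pos": TCP position; "orientation": TCP orientation; "contact_force": force on the tool from outside, world axes, zero at the start; "wrist_torque": the same for the moment, N m; "opening": finger opening in m; "finger_force": force on a finger pad.
Only numpy, scipy, OpenCV 4.12 (cv2) and the standard library are available. Lean on these libraries where they do the work, as an engineer would, in place of code of your own. Each camera call takes 0.05 s, during which the arm holds its last target. There are 200 camera calls.

## Working session

There is one attempt and no reset: what is moved stays moved. The work goes in short steps, Python scripts to look and compute and a tool call to move; the robot and the scene stay as the last step left them, time stands still between calls to the robot, and variables do not carry over. Pictures are saved under pics/ and viewed, at most 10 in all, crops included, and the job is handed in when it is done.

Besides the shell and the picture viewer there is one more tool, called in YAML: its name, and indented under it one key for each argument. step_arm: Moves the arm, as the interface text tells. Its arguments: {"type":"object","properties":{"claw":{"type":"array","items":{"type":"number"}},"linear":{"type":"array","items":{"type":"array","items":{"type":"number"}}},"rotation":{"type":"array","items":{"type":"array","items":{"type":"number"}}},"grip_force":{"type":"number"}},"required":["claw","linear","rotation"]}

```bash
mkdir -p pics; ls; python3 - <<'E'
from cell import manip
import cv2,numpy as np
s=manip.sense();print(s)
ims=[]
for n in("side","top"):
    im=manip.get_image(n);cv2.imwrite(f"pics/{n}0.png",im)
    print(n,manip.camera_model(n))
print(manip.camera_model("wrist"))
E
```

```text
pics
{'clock': 0.0, 'joints': array([-1.22048015,  0.50832222, -0.23753531,  1.50117859,  0.12571124,
        1.14889703, -0.1548201 ]), 'qvel': array([ 4.06806322e-05,  2.56441932e-04,  1.34885249e-03,  1.38727747e-03,
        7.51341335e-04,  4.31428062e-04, -4.99275012e-04]), 'effort': array([-4.18659556e-04, -6.20586848e+01, -2.18727864e+00, -2.49653792e+01,
        1.25269202e-02,  1.18256177e-02, -1.73523455e-05]), 'ee_pos': array([0.15143315, 0.6058357 , 0.23042396]), 'orientation': array([-3.13977982e+00,  4.46329328e-05,  2.89679277e+00]), 'contact_force': array([-0.32635477, -0.02171468,  0.84476267]), 'wrist_torque': array([ 0.00250464,  0.01233631, -0.05917895]), 'finger_force': 0.0, 'opening': 0.08540807368316992}
side {'fx': 430.6973869232718, 'fy': 430.6973869232718, 'cx': 278.32461163933266, 'cy': 210.52615840971717, 'k1': -0.07502801665200429, 'extrinsics': array([[-0.9287234 , -0.21618076,  0.3012287 ,  0.26406008],
       [-0.37019849,  0.58587823, -0.72090206,  0.67890325],
       [-0.02063818, -0.78103302, -0.62414861,  0.68645908],
       [ 0.        ,  0.      
[... 206 characters left out ...]
  0.08452532,  0.47379433],
       [-0.99975172,  0.02047227, -0.00879705,  0.01135164],
       [ 0.00703317, -0.08469034, -0.9963825 ,  0.94179063],
       [ 0.        ,  0.        ,  0.        ,  1.        ]])}
{'fx': 362.77606173527903, 'fy': 362.77606173527903, 'cx': 282.9001460712158, 'cy': 212.71794957376036, 'k1': -0.09116695289362843, 'T_tool_cam': array([[ 3.41283746e-04, -9.50189585e-01, -3.11672321e-01,
         7.94701698e-02],
       [ 9.99999819e-01,  1.69980156e-04,  5.76792671e-04,
         7.63433547e-04],
       [-4.95084279e-04, -3.11672462e-01,  9.50189471e-01,
        -1.42603508e-01],
       [ 0.00000000e+00,  0.00000000e+00,  0.00000000e+00,
         1.00000000e+00]])}
```

View pics/side0.png

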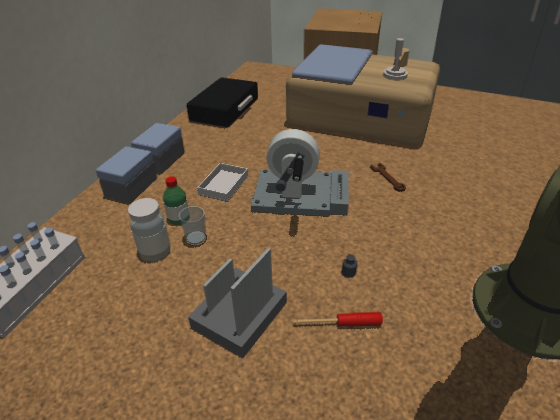

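View pics/top0.png

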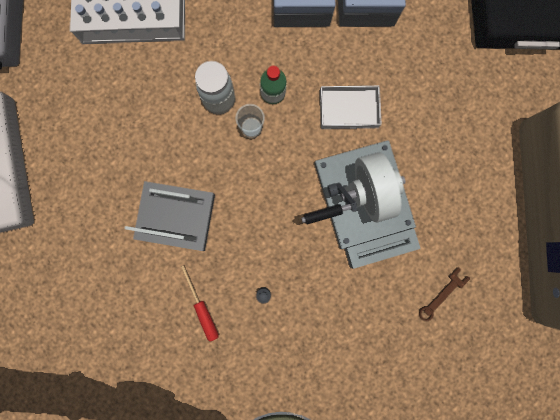

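The side view shows the rack at about (240,305), with the tall plate on the robot side at (253,290) and the short one at (219,285). The stand is at (298,185) with its crank towards the camera. In the top view the rack is at (174,217), the tall plate's top edge runs (126,229)-(196,238), the stand is at (367,205), the slot is around (384,249) and the handle runs (297,219)-(345,210). I'll enlarge these to get precise pixels.

```bash
python3 - <<'E'
import cv2,numpy as np
t=cv2.imread("pics/top0.png")
a=cv2.resize(t[170:270,110:230],None,fx=4,fy=4,interpolation=cv2.INTER_CUBIC)[:, :400] 
b=cv2.resize(t[135:275,290:425],None,fx=4,fy=4,interpolation=cv2.INTER_CUBIC)
a=cv2.resize(t[170:270,120:225],(420,400),interpolation=cv2.INTER_CUBIC)
out=np.zeros((560,780,3),np.uint8)
a=cv2.resize(t[175:260,120:220],(240*100//100,204)); 
a=cv2.resize(t[177:257,122:218],(384,320),interpolation=cv2.INTER_CUBIC)
b=cv2.resize(t[140:275,293:423-31+5],(416-0,540),interpolation=cv2.INTER_CUBIC) if 0 else cv2.resize(t[140:275,322:421],(396,540),interpolation=cv2.INTER_CUBIC)
out[:320,:384]=a; out[:540,384:780]=b
h=cv2.resize(t[190:235,285:375],(360,180),interpolation=cv2.INTER_CUBIC); out[340:520,:360]=h
cv2.imwrite("pics/crop1.png",out)
E
```

```text
(no output)
```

View pics/crop1.png

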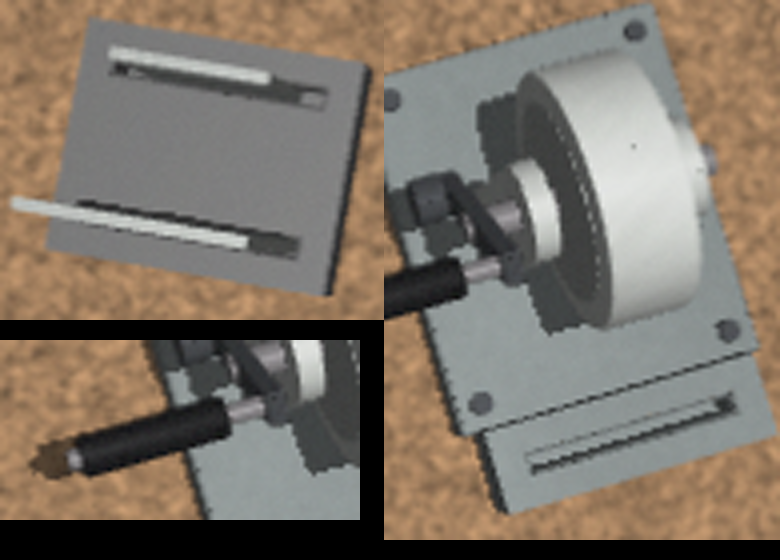

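The crop (scale 4) shows the rack top corners, both plates' top edges, the slot mouth at about (358,256)-(410,240.5), the base screws, and the sleeve at (305,219)-(340.5,209). Next I turn these into positions.

```bash
cat > h.py <<'E'
import numpy as np,cv2
from cell import manip
def ray(cam,uv):
    K=np.array([[cam["fx"],0,cam["cx"]],[0,cam["fy"],cam["cy"]],[0,0,1]])
    p=cv2.undistortPoints(np.array([[uv]],float),K,np.array([cam["k1"],0,0,0]))[0,0]
    T=np.array(cam["extrinsics"]);return T[:3,3],T[:3,:3]@[p[0],p[1],1]
def at(name,uv,z):
    o,d=ray(manip.camera_model(name),uv);return o+d*(z-o[2])/d[2]
def proj(name,P):
    c=manip.camera_model(name);T=np.linalg.inv(c["extrinsics"]);q=T[:3,:3]@P+T[:3,3]
    x,y=q[:2]/q[2];f=1+c["k1"]*(x*x+y*y);return np.array([c["fx"]*x*f+c["cx"],c["fy"]*y*f+c["cy"]])
E
python3 - <<'E'
from h import *
np.set_printoptions(precision=4,suppress=True)
def L(n,pts,z):
    P=np.array([at("top",p,z) for p in pts]);print(n,P[:,:2].tolist(),"mean",P.mean(0)[:2])
    for i in range(len(P)):
        d=P[i]-P[i-1];print("   len %.4f ang %.3f"%(np.hypot(d[0],d[1]),np.arctan2(d[1],d[0])))
    return P
L("rack",[(144.5,181.5),(214.5,193.5),(204.5,250.75),(133.75,239)],.035)
L("tall",[(125,228),(184,237.5)],.157)
L("short",[(149.5,190),(189.5,196.5)],.102)
L("slot",[(358.25,256.25),(410,240.5)],.035)
L("screws",[(323.75,164.75),(384.75,147.5),(408.25,222.5),(346.25,240.75)],.022)
L("block",[(353,268.5),(420.5,249.25),(414.75,227.5),(346.25,247.5)],.035)
for z in(.1,.12,.14,.165):L("sleeve%g"%z,[(305,218.75),(340.5,209.25)],z)
E
```

```text
rack [[0.6186118512253087, 0.2775312654157997], [0.5896465673859285, 0.12817017744200557], [0.46933394410121043, 0.15036069323098533], [0.4967349306195102, 0.29990522583619195]] mean [0.5436 0.214 ]
   len 0.1239 ang -0.182
   len 0.1521 ang -1.762
   len 0.1223 ang 2.959
   len 0.1520 ang 1.390
tall [[0.5140417648956902, 0.2773804443467832], [0.49465854999476483, 0.16882390089335506]] mean [0.5044 0.2231]
   len 0.1103 ang 1.394
   len 0.1103 ang -1.747
short [[0.5907784665813702, 0.24780795800219138], [0.5762013052938239, 0.1687152840937548]] mean [0.5835 0.2083]
   len 0.0804 ang 1.389
   len 0.0804 ang -1.753
slot [[0.45091102369339137, -0.171852454705368], [0.48132849325025967, -0.2834291199056219]] mean [ 0.4661 -0.2276]
   len 0.1156 ang 1.837
   len 0.1156 ang -1.305
screws [[0.6491864446743503, -0.10686599649589673], [0.6851089659958174, -0.24180856612771223], [0.5201886985673712, -0.2856047635409375], [0.484120512260032, -0.1498858628774328]] mean [ 0.5847 -0.196 ]
   len 0.1706 ang 0.255
   len 0.1396 ang -1.311
   len 0.1706 ang -2.882
   len 0.1404 ang 1.831
block [[0.42
[... 281 characters left out ...]
8 ang 1.827
sleeve0.1 [[0.5279773814241868, -0.05669171942224528], [0.5451982823037301, -0.12700702187867277]] mean [ 0.5366 -0.0918]
   len 0.0724 ang 1.811
   len 0.0724 ang -1.331
sleeve0.12 [[0.5266900529686954, -0.055075085614125927], [0.543501804583464, -0.12371977545256703]] mean [ 0.5351 -0.0894]
   len 0.0707 ang 1.811
   len 0.0707 ang -1.331
sleeve0.14 [[0.5254027245132039, -0.053458451806006585], [0.5418053268631978, -0.12043252902646136]] mean [ 0.5336 -0.0869]
   len 0.0690 ang 1.811
   len 0.0690 ang -1.331
sleeve0.165 [[0.5237935639438396, -0.05143765954585741], [0.5396847297128651, -0.11632347099382921]] mean [ 0.5317 -0.0839]
   len 0.0668 ang 1.811
   len 0.0668 ang -1.331
```

```bash
python3 - <<'E'
from h import *
np.set_printoptions(precision=4,suppress=True)
s=cv2.imread("pics/side0.png")
O=np.array([.5847,-.196,0]);yaw=.258;X=np.array([np.cos(yaw),np.sin(yaw),0]);Y=np.array([-X[1],X[0],0]);Z=np.array([0,0,1.])
big=cv2.resize(s[120:220,245:355],None,fx=5,fy=5,interpolation=cv2.INTER_CUBIC)
for th,c in((-.52,(0,0,255)),(-.52-1.57*0-(np.pi-1.04),(255,0,0))):
    for y in(.085,.155):
        P=O+Y*y+Z*(.12+.045*np.cos(th))+X*.045*np.sin(th)
        u=proj("side",P);print(th,y,P,u,proj("top",P))
        cv2.circle(big,tuple(((u-[245,120])*5).astype(int)),6,c,2)
# guard top corners & slot check in side
for P in((.5140,.2774,.157),(.4947,.1688,.157)):print(proj("side",np.array(P)))
cv2.imwrite("pics/crop2.png",big)
E
```

```text
-0.52 0.085 [ 0.5414 -0.1195  0.1591] [299.6063 160.1184] [341.6856 208.5688]
-0.52 0.155 [ 0.5235 -0.0518  0.1591] [296.9521 177.2133] [304.9638 219.1041]
-2.621592653589793 0.085 [ 0.5414 -0.1195  0.0809] [299.2919 187.7728] [335.3238 212.0491]
-2.621592653589793 0.155 [ 0.5235 -0.0518  0.0809] [296.7423 205.5785] [301.8821 221.6467]
[233.5144 287.2626]
[270.231  246.8652]
```

View pics/crop2.png

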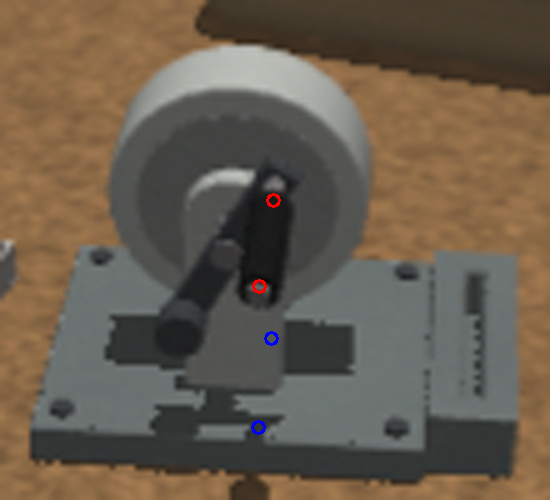

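step_arm:
  claw: [1, 1, 1, 1, 1, 1, 1, 1, 1, 1, 1]
  linear:
    - [0, 0, -10]
    - [0, 0, 0]
    - [0, 0, 0]
    - [0, 0, 0]
    - [0, 0, 0]
    - [0, 0, 0]
    - [0, 0, 0]
    - [0, 0, 0]
    - [0, 0, 0]
    - [0, 0, 0]
    - [0, 0, 0]
  rotation:
    - [0, 0, 8]
    - [0, 0, 8]
    - [0, 0, 8]
    - [0, 0, 8]
    - [0, 0, 8]
    - [0, 0, 8]
    - [0, 0, 8]
    - [0, 0, 8]
    - [0, 0, 8]
    - [0, 0, 8]
    - [0, 0, 6]

```text
clock: 1.2
ee_pos: [0.1513, 0.6061, 0.2408]
orientation: [-3.142, 0.001, 1.39]
contact_force: [-0.6, -0.0, 0.0]
opening: 0.0851
finger_force: 0.0
```

The red marks match, so the handle points up at about -30° (rotor near -0.52). I move over the guard plate.

step_arm:
  claw: [1, 1, 1, 1, 1, 1, 1, 1, 1, 1, 1, 1, 1, 1, 1, 1]
  linear:
    - [-22.4, 29.7, 0]
    - [-22.4, 29.7, 0]
    - [-22.4, 29.7, 0]
    - [-22.4, 29.7, 0]
    - [-22.4, 29.7, 0]
    - [-22.4, 29.7, 0]
    - [-22.4, 29.7, 0]
    - [-22.4, 29.7, 0]
    - [-22.4, 29.7, 0]
    - [-22.4, 29.7, 0]
    - [-22.4, 29.7, 0]
    - [-22.4, 29.7, 0]
    - [-22.4, 29.7, 0]
    - [-22.4, 29.7, 0]
    - [0, 0, 0]
    - [0, 0, 0]
  rotation:
    - [0, 0, 0]
    - [0, 0, 0]
    - [0, 0, 0]
    - [0, 0, 0]
    - [0, 0, 0]
    - [0, 0, 0]
    - [0, 0, 0]
    - [0, 0, 0]
    - [0, 0, 0]
    - [0, 0, 0]
    - [0, 0, 0]
    - [0, 0, 0]
    - [0, 0, 0]
    - [0, 0, 0]
    - [0, 0, 0]
    - [0, 0, 0]

```text
clock: 2.8
ee_pos: [0.5064, 0.2244, 0.2408]
orientation: [-3.141, 0.001, 1.394]
contact_force: [-0.7, 0.1, -0.2]
opening: 0.0854
finger_force: 0.0
```

```bash
python3 - <<'E'
from h import *
s=manip.sense();im=manip.get_image("wrist");cv2.imwrite("pics/w1.png",im)
print(s["ee_pos"],s["orientation"],s["joints"])
E
```

```text
[0.50644866 0.22436772 0.24081496] [-3.14068442e+00  5.66168140e-04  1.39360302e+00] [-0.63935788  0.39522391  0.26214162  1.67859092 -0.11316846  1.08371275
 -0.52054997]
```

View pics/w1.png

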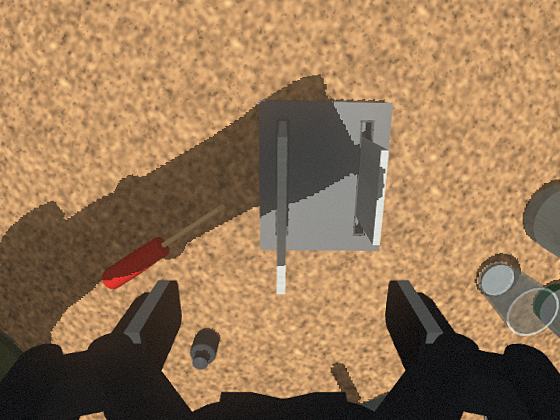

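The plate's top edge runs upright from (282,121) to (281,293) in the wrist view, between the fingers. The short plate is at (372,190).

```bash
cat >> h.py <<'E'
from scipy.spatial.transform import Rotation as R
def wat(p,rpy,uv,z):
    c=dict(manip.camera_model("wrist"));T=np.eye(4);T[:3,:3]=R.from_euler("xyz",rpy).as_matrix();T[:3,3]=p
    c["extrinsics"]=T@c["T_tool_cam"];o,d=ray(c,uv);return o+d*(z-o[2])/d[2]
E
python3 - <<'E'
from h import *
s=manip.sense()
for uv,z in(((282.2,121.5),.157),((281,293),.157),((261,102),.035),((391,103),.035),((262,248),.035),((379.5,249.5),.035),((282,207),.157)):print(uv,wat(s["ee_pos"],s["orientation"],uv,z))
E
```

```text
(282.2, 121.5) [0.5171386  0.28965147 0.157     ]
(281, 293) [0.49561253 0.17299768 0.157     ]
(261, 102) [0.49919147 0.30247297 0.035     ]
(391, 103) [0.61858105 0.28130945 0.035     ]
(262, 248) [0.47217192 0.15828613 0.035     ]
(379.5, 249.5) [0.59352269 0.13488458 0.035     ]
(282, 207) [0.50748784 0.23589352 0.157     ]
```

step_arm:
  claw: [1, 1, 1, 1, 1, 1, 1, -1, -1, -1, -1, -1, -1, -1, -1, -1, -1]
  linear:
    - [0, -1.5, 0]
    - [0, 0, 30]
    - [0, 0, 30]
    - [0, 0, 25]
    - [0, 0, 20]
    - [0, 0, 15]
    - [0, 0, 0]
    - [0, 0, 0]
    - [0, 0, 0]
    - [0, 0, 0]
    - [0, 0, 0]
    - [0, 0, 0]
    - [0, 0, 0]
    - [0, 0, 0]
    - [0, 0, 0]
    - [0, 0, 0]
    - [0, 0, 0]
  rotation:
    - [0, 0, 0]
    - [0, 0, 0]
    - [0, 0, 0]
    - [0, 0, 0]
    - [0, 0, 0]
    - [0, 0, 0]
    - [0, 0, 0]
    - [0, 0, 0]
    - [0, 0, 0]
    - [0, 0, 0]
    - [0, 0, 0]
    - [0, 0, 0]
    - [0, 0, 0]
    - [0, 0, 0]
    - [0, 0, 0]
    - [0, 0, 0]
    - [0, 0, 0]
  grip_force: 60

```text
clock: 4.55
ee_pos: [0.5052, 0.2255, 0.1217]
orientation: [3.141, -0.001, 1.396]
contact_force: [-0.6, -0.6, 5.7]
opening: 0.0053
finger_force: 59.6
```

step_arm:
  claw: [-1, -1, -1, -1, -1, -1, -1, -1, -1, -1, -1, -1, -1, -1, -1, -1, -1, -1]
  linear:
    - [0, 0, -10]
    - [0, 0, -30]
    - [0, 0, -45]
    - [0, 0, -45]
    - [0, 0, -40]
    - [0, 0, -10]
    - [-35, 3.4, 0]
    - [-38, 3.4, 0]
    - [-38, 3.4, 0]
    - [-38, 3.4, 0]
    - [-38, 3.4, 0]
    - [-38, 3.4, 0]
    - [-38, 3.4, 0]
    - [-38, 3.4, 0]
    - [-38, 3.4, 0]
    - [-38, 3.4, 0]
    - [-38, 3.4, 0]
    - [-37, 3.4, 0]
  rotation:
    - [0, 0, 0]
    - [0, 0, 0]
    - [0, 0, 0]
    - [0, 0, 0]
    - [0, 0, 0]
    - [0, 0, 0]
    - [0, 0, 0]
    - [0, 0, 0]
    - [0, 0, 0]
    - [0, 0, 0]
    - [0, 0, 0]
    - [0, 0, 0]
    - [0, 0, 0]
    - [0, 0, -4]
    - [0, 0, -5]
    - [0, 0, -5]
    - [0, 0, -5]
    - [0, 0, -5]

```text
clock: 6.35
ee_pos: [0.4953, -0.227, 0.3004]
orientation: [-3.14, -0.002, 1.818]
contact_force: [0.3, -0.3, -2.6]
opening: 0.0054
finger_force: 59.5
```

step_arm:
  claw: [-1, -1, -1, -1, -1, -1]
  linear:
    - [7.3, -27.7, 0]
    - [0, 0, 40]
    - [0, 0, 40]
    - [0, 0, 30]
    - [0, 0, 0]
    - [0, 0, 0]
  rotation:
    - [0, 0, -0.6]
    - [0, 0, 0]
    - [0, 0, 0]
    - [0, 0, 0]
    - [0, 0, 0]
    - [0, 0, 0]

```text
clock: 6.95
ee_pos: [0.4675, -0.2252, 0.1912]
orientation: [-3.14, -0.001, 1.825]
contact_force: [0.9, -0.1, -2.8]
opening: 0.005
finger_force: 59.5
```

```bash
python3 - <<'E'
from h import *
s=manip.sense();im=manip.get_image("wrist");t=manip.get_image("top");sd=manip.get_image("side")
cv2.imwrite("pics/w2.png",im);cv2.imwrite("pics/t2.png",t);cv2.imwrite("pics/s2.png",sd)
print(s["ee_pos"],s["orientation"])
out=np.zeros((600,800,3),np.uint8)
w=cv2.resize(im,(400,300),interpolation=cv2.INTER_AREA);out[:300,:400]=w
a=cv2.resize(t[190:290,310:440],(400,308),interpolation=cv2.INTER_CUBIC)[:300];out[:300,400:]=a
b=cv2.resize(sd[130:230,250:390],(800,571),interpolation=cv2.INTER_CUBIC)[:,:]
b=cv2.resize(sd[135:235,270:400],(390,300),interpolation=cv2.INTER_CUBIC);out[300:,:390]=b
c=cv2.resize(im[180:420,180:400],(275*1,300));out[300:,400:675]=c
cv2.imwrite("pics/c3.png",out)
E
```

```text
[ 0.46746152 -0.22515781  0.1912295 ] [-3.13985352e+00 -9.35745377e-04  1.82492381e+00]
```

View pics/c3.png

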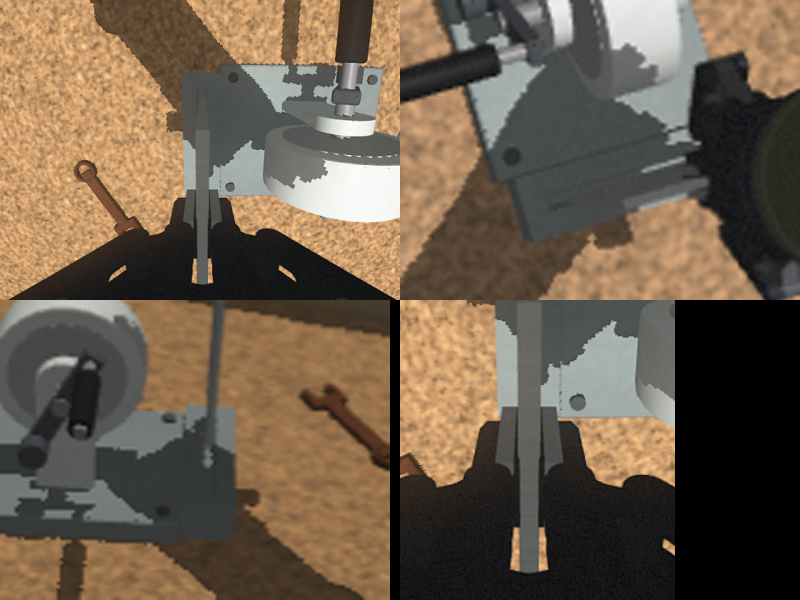

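The wrist view shows the plate upright over the slot block, with its near top corner at about (284,398) full-res. The top view shows the slot mouth beyond the plate, partly hidden. I'll measure the plate ends and slot from these.

```bash
python3 - <<'E'
from h import *
np.set_printoptions(precision=4,suppress=True)
im=cv2.imread("pics/w2.png")
c=cv2.resize(im[85:265,235:335],(333,600),interpolation=cv2.INTER_CUBIC)
d=cv2.resize(im[340:420,250:310],(450,600),interpolation=cv2.INTER_CUBIC)
cv2.imwrite("pics/c4.png",np.hstack([c,d]))
p=np.array([.46746,-.22516,.19123]);r=[-3.13985,-.00094,1.82492]
Y=np.array([np.cos(1.829),np.sin(1.829),0])
for v in(160,165,170,175,180,185,397,398,399):
    q=wat(p,r,(284,v),.2265);print(v,q,(q-p)@Y)
for v in(120,125,130,135):
    q=wat(p,r,(284,v),.0765);print("bot",v,q,(q-p)@Y)
E
```

```text
160 [ 0.453  -0.1652  0.2265] 0.06165658430007735
165 [ 0.4534 -0.1667  0.2265] 0.06014960730677806
170 [ 0.4538 -0.1681  0.2265] 0.05863105160061252
175 [ 0.4542 -0.1696  0.2265] 0.05710061943802875
180 [ 0.4546 -0.1711  0.2265] 0.05555800672914942
185 [ 0.455  -0.1726  0.2265] 0.05400290270009152
397 [ 0.4761 -0.2533  0.2265] -0.02940365800953687
398 [ 0.4762 -0.2538  0.2265] -0.02991776703152946
399 [ 0.4763 -0.2543  0.2265] -0.030433558007964396
bot 120 [ 0.4528 -0.163   0.0765] 0.06380020569442801
bot 125 [ 0.4537 -0.1663  0.0765] 0.060386509826930786
bot 130 [ 0.4546 -0.1697  0.0765] 0.05695031532994403
bot 135 [ 0.4554 -0.173   0.0765] 0.05349100382200139
```

View pics/c4.png

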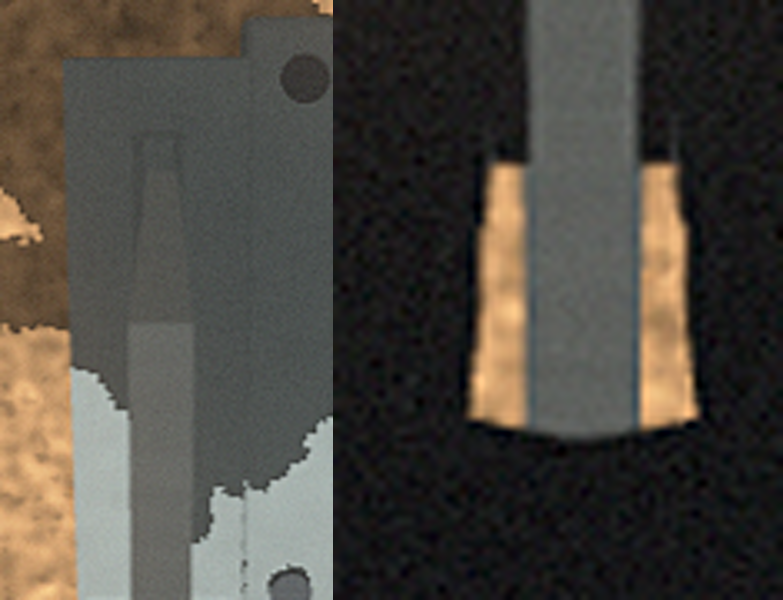

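The far top corner of the plate is at (283.3,181.6), its far lower corner at (283.6,136), and the slot mouth's far end is at (282.9,124.3).

```bash
python3 - <<'E'
from h import *
np.set_printoptions(precision=4,suppress=True)
p=np.array([.46746,-.22516,.19123]);r=[-3.13985,-.00094,1.82492]
a=1.829;Y=np.array([np.cos(a),np.sin(a),0]);X=np.array([Y[1],-Y[0],0])
for n,uv,z in(("ptop",(283.3,181.6),.2265),("pbot",(283.6,136),.0765),("slot",(282.9,124.3),.035),("blockfar",(253.9,102.4),.035),("screwfar",(326.3,108.5),.022),("screwnear",(322.2,261),.022)):
    q=wat(p,r,uv,z);print(n,q,"rel x %.4f y %.4f"%((q-p)@X,(q-p)@Y))
O=np.array([.5847,-.196,0])
print("screws top far/near", [((np.array(s)-p[:2])@X[:2],(np.array(s)-p[:2])@Y[:2]) for s in((.4841,-.1499),(.5202,-.2856))], (p-O)@X,(p-O)@Y)
E
```

```text
ptop [ 0.4545 -0.1716  0.2265] rel x 0.0011 y 0.0551
pbot [ 0.4553 -0.1738  0.0765] rel x 0.0014 y 0.0528
slot [ 0.4536 -0.1691  0.035 ] rel x 0.0009 y 0.0578
blockfar [ 0.4269 -0.1582  0.035 ] rel x -0.0221 y 0.0751
screwfar [ 0.4855 -0.1483  0.022 ] rel x 0.0371 y 0.0697
screwnear [ 0.5217 -0.283   0.022 ] rel x 0.0377 y -0.0698
screws top far/near [(np.float64(0.03530559107726308), np.float64(0.06851622025976828)), (np.float64(0.03555867797899219), np.float64(-0.07190327962190834))] -0.1207993561817832 0.0017431999502871465
```

step_arm:
  claw: [-1, -1, -1, -1]
  linear:
    - [2.5, -0.6, 10]
    - [0, 0, 15]
    - [0, 0, 10.5]
    - [0, 0, 0]
  rotation:
    - [0, 0, -0.2]
    - [0, 0, 0]
    - [0, 0, 0]
    - [0, 0, 0]

```text
clock: 7.5
ee_pos: [0.4659, -0.2223, 0.1546]
orientation: [-3.14, -0.001, 1.829]
contact_force: [-0.1, 0.0, -2.3]
opening: 0.0053
finger_force: 59.5
```

```bash
python3 - <<'E'
from h import *
s=manip.sense();im=manip.get_image("wrist");cv2.imwrite("pics/w3.png",im)
print(s["ee_pos"],s["orientation"])
c=cv2.resize(im[85:235,235:335],(400,600),interpolation=cv2.INTER_CUBIC)
c=cv2.convertScaleAbs(c,alpha=1.6)
sd=manip.get_image("side");cv2.imwrite("pics/s3.png",sd)
b=cv2.resize(sd[140:230,310:370],(400,600),interpolation=cv2.INTER_CUBIC)
cv2.imwrite("pics/c5.png",np.hstack([c,b]))
E
```

```text
[ 0.46589707 -0.22234928  0.15457855] [-3.13976868e+00 -1.49089295e-03  1.82892035e+00]
```

View pics/c5.png

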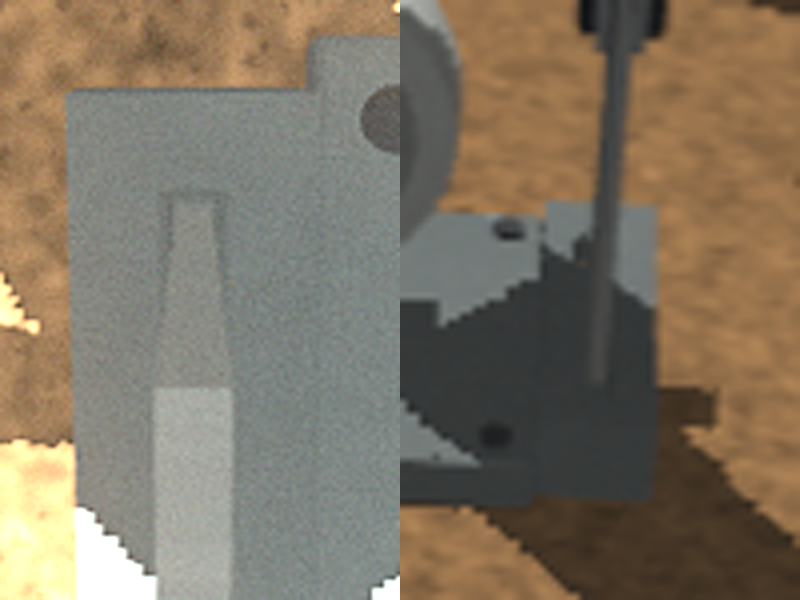

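The plate's lower end is inside the slot outline: plate x 172-213 against slot 163-224, with an end gap of about 2 mm. I nudge it 0.4 mm and descend.

step_arm:
  claw: [-1, -1, -1, -1, -1, -1]
  linear:
    - [0.4, 0.1, 2]
    - [0, 0, 3]
    - [0, 0, 3]
    - [0, 0, 3]
    - [0, 0, 3]
    - [0, 0, 0]
  rotation:
    - [0, 0, 0]
    - [0, 0, 0]
    - [0, 0, 0]
    - [0, 0, 0]
    - [0, 0, 0]
    - [0, 0, 0]

```text
clock: 8.2
ee_pos: [0.4664, -0.2224, 0.1413]
orientation: [-3.141, -0.0, 1.829]
contact_force: [0.1, -0.2, -1.9]
opening: 0.0051
finger_force: 59.5
```

step_arm:
  claw: [-1, -1, -1, -1, -1, -1, -1]
  linear:
    - [0, 0, 4]
    - [0, 0, 4]
    - [0, 0, 4]
    - [0, 0, 4]
    - [0, 0, 2.5]
    - [0, 0, 1]
    - [0, 0, 0]
  rotation:
    - [0, 0, 0]
    - [0, 0, 0]
    - [0, 0, 0]
    - [0, 0, 0]
    - [0, 0, 0]
    - [0, 0, 0]
    - [0, 0, 0]

```text
clock: 8.9
ee_pos: [0.4666, -0.2226, 0.1224]
orientation: [3.142, 0.0, 1.828]
contact_force: [-0.4, -0.5, -0.0]
opening: 0.0052
finger_force: 59.8
```

step_arm:
  claw: [-1, -1, -0.2, -0.2, -0.2, -0.2, -0.2, -0.2]
  linear:
    - [0, 0, 1]
    - [0, 0, 0]
    - [0, 0, 0]
    - [0, 0, 0]
    - [0, 0, 0]
    - [0, 0, 0]
    - [0, 0, 0]
    - [0, 0, 0]
  rotation:
    - [0, 0, 0]
    - [0, 0, 0]
    - [0, 0, 0]
    - [0, 0, 0]
    - [0, 0, 0]
    - [0, 0, 0]
    - [0, 0, 0]
    - [0, 0, 0]

```text
clock: 9.7
ee_pos: [0.4666, -0.2225, 0.1213]
orientation: [-3.142, -0.0, 1.829]
contact_force: [0.8, -0.4, 0.5]
opening: 0.0344
finger_force: 0.0
```

step_arm:
  claw: [-0.2, -0.2, -0.2, -0.2, 0.3, 0.3, 0.3, 0.3, 0.3, 0.3]
  linear:
    - [0, 0, -15]
    - [0, 0, -35]
    - [0, 0, -35]
    - [0, 0, -25]
    - [26, 20, 0]
    - [35, 26, 0]
    - [35, 26, 0]
    - [34.4, 26.7, 0]
    - [0, 0, 0]
    - [0, 0, 0]
  rotation:
    - [0, 0, 0]
    - [0, 0, 0]
    - [0, 0, 0]
    - [0, 0, 0]
    - [0, 0, 0]
    - [0, 0, 0]
    - [0, 0, 0]
    - [0, 0, 0]
    - [0, 0, 0]
    - [0, 0, 0]

```text
clock: 10.7
ee_pos: [0.5289, -0.0702, 0.231]
orientation: [-3.141, -0.0, 1.832]
contact_force: [0.8, -1.2, 0.1]
opening: 0.0554
finger_force: 0.0
```

```bash
python3 - <<'E'
from h import *
s=manip.sense();im=manip.get_image("wrist");cv2.imwrite("pics/w4.png",im)
t=manip.get_image("top");sd=manip.get_image("side");cv2.imwrite("pics/s4.png",sd)
print(s["ee_pos"],s["orientation"])
b=cv2.resize(sd[110:230,260:360],(350,420),interpolation=cv2.INTER_CUBIC)
cv2.imwrite("pics/c6.png",np.hstack([cv2.resize(im,(450,338)).copy() if 0 else im[:, 60:500],b]))
E
```

```text
[ 0.52894326 -0.07020034  0.23099073] [-3.14095328e+00 -1.63330307e-05  1.83151539e+00]
```

View pics/c6.png

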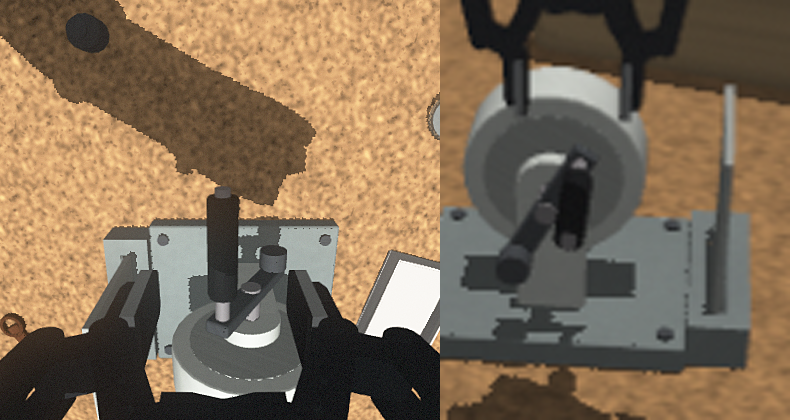

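The guard stands upright in the slot (side crop at (725,200)). In the wrist view the sleeve runs from about (282,196) to (283,300), between the open fingers.

```bash
python3 - <<'E'
from h import *
np.set_printoptions(precision=4,suppress=True)
p=np.array([.52894,-.0702,.23099]);r=[-3.14095,0,1.8315]
a=1.829;Y=np.array([np.cos(a),np.sin(a),0]);X=np.array([Y[1],-Y[0],0])
O=np.array([.5847,-.196,0])
for n,uv,z in(("outer",(282,196),.163),("inner",(283,301),.165),("axleend",(311,288),.12),("scrL",(224,240),.022),("scrR",(385,240),.022)):
    q=wat(p,r,uv,z);print(n,q,"rel TCP x %.4f y %.4f"%((q-p)@X,(q-p)@Y),"stand x %.4f y %.4f"%((q-O)@X,(q-O)@Y))
E
```

```text
outer [ 0.5235 -0.0489  0.163 ] rel TCP x 0.0002 y 0.0220 stand x -0.0216 y 0.1579
inner [ 0.5425 -0.1176  0.165 ] rel TCP x 0.0010 y -0.0493 stand x -0.0208 y 0.0865
axleend [ 0.5682 -0.1275  0.12  ] rel TCP x 0.0233 y -0.0654 stand x 0.0015 y 0.0705
scrL [ 0.4868 -0.1485  0.022 ] rel TCP x -0.0607 y -0.0649 stand x -0.0825 y 0.0709
scrR [ 0.6505 -0.105   0.022 ] rel TCP x 0.1087 y -0.0646 stand x 0.0869 y 0.0712
```

step_arm:
  claw: [0.3, 0.3, 0.3, 0.3, 0.3, -1, -1, -1, -1, -1, -1]
  linear:
    - [0, 0.5, 20]
    - [0, 0, 30]
    - [0, 0, 25]
    - [0, 0, 18]
    - [0, 0, 0]
    - [0, 0, 0]
    - [0, 0, 0]
    - [0, 0, 0]
    - [0, 0, 0]
    - [0, 0, 0]
    - [0, 0, 0]
  rotation:
    - [0, 0, 0]
    - [0, 0, 0]
    - [0, 0, 0]
    - [0, 0, 0]
    - [0, 0, 0]
    - [0, 0, 0]
    - [0, 0, 0]
    - [0, 0, 0]
    - [0, 0, 0]
    - [0, 0, 0]
    - [0, 0, 0]
  grip_force: 60

```text
clock: 11.95
ee_pos: [0.5298, -0.0718, 0.1397]
orientation: [3.14, 0.001, 1.828]
contact_force: [-2.1, -1.2, 6.3]
opening: 0.0182
finger_force: 58.6
```

```bash
python3 - <<'E'
import numpy as np
t=np.radians(-30-5*np.arange(73));y=np.round(45*np.sin(t),1);z=np.round(-45*np.cos(t),1)
for k in range(0,72,4):print(-30-5*k,[[0,float(round(y[i+1]-y[i],1)),float(round(z[i+1]-z[i],1))] for i in range(k,k+4)])
E
```

```text
-30 [[0, -3.3, 2.1], [0, -3.1, 2.4], [0, -2.9, 2.7], [0, -2.7, 2.9]]
-50 [[0, -2.4, 3.1], [0, -2.1, 3.3], [0, -1.8, 3.5], [0, -1.5, 3.6]]
-70 [[0, -1.2, 3.8], [0, -0.8, 3.8], [0, -0.5, 3.9], [0, -0.2, 3.9]]
-90 [[0, 0.2, 3.9], [0, 0.5, 3.9], [0, 0.8, 3.8], [0, 1.2, 3.8]]
-110 [[0, 1.5, 3.6], [0, 1.8, 3.5], [0, 2.1, 3.3], [0, 2.4, 3.1]]
-130 [[0, 2.7, 2.9], [0, 2.9, 2.7], [0, 3.1, 2.4], [0, 3.3, 2.1]]
-150 [[0, 3.5, 1.8], [0, 3.6, 1.5], [0, 3.8, 1.2], [0, 3.8, 0.8]]
-170 [[0, 3.9, 0.5], [0, 3.9, 0.2], [0, 3.9, -0.2], [0, 3.9, -0.5]]
-190 [[0, 3.8, -0.8], [0, 3.8, -1.2], [0, 3.6, -1.5], [0, 3.5, -1.8]]
-210 [[0, 3.3, -2.1], [0, 3.1, -2.4], [0, 2.9, -2.7], [0, 2.7, -2.9]]
-230 [[0, 2.4, -3.1], [0, 2.1, -3.3], [0, 1.8, -3.5], [0, 1.5, -3.6]]
-250 [[0, 1.2, -3.8], [0, 0.8, -3.8], [0, 0.5, -3.9], [0, 0.2, -3.9]]
-270 [[0, -0.2, -3.9], [0, -0.5, -3.9], [0, -0.8, -3.8], [0, -1.2, -3.8]]
-290 [[0, -1.5, -3.6], [0, -1.8, -3.5], [0, -2.1, -3.3], [0, -2.4, -3.1]]
-310 [[0, -2.7, -2.9], [0, -2.9, -2.7], [0, -3.1, -2.4], [0, -3.3, -2.1]]
-330 [[0, -3.5, -1.8], [0, -3.6, -1.5], [0, -3.8, -1.2], [0, -3.8, -0.8]]
-350 [[0, -3.9, -0.5], [0, -3.9, -0.2], [0, -3.9, 0.2], [0, -3.9, 0.5]]
-370 [[0, -3.8, 0.8], [0, -3.8, 1.2], [0, -3.6, 1.5], [0, -3.5, 1.8]]
```

step_arm:
  claw: [-1, -1, -1, -1]
  linear:
    - [0, -3.3, 2.1]
    - [0, -3.1, 2.4]
    - [0, -2.9, 2.7]
    - [0, -2.7, 2.9]
  rotation:
    - [0, 0, 0]
    - [0, 0, 0]
    - [0, 0, 0]
    - [0, 0, 0]

```text
clock: 12.35
ee_pos: [0.5193, -0.0746, 0.1311]
orientation: [3.137, 0.001, 1.829]
contact_force: [-4.5, -0.1, 17.8]
opening: 0.0182
finger_force: 59.5
```

step_arm:
  claw: [-1, -1, -1, -1]
  linear:
    - [0, -2.4, 3.1]
    - [0, -2.1, 3.3]
    - [0, -1.8, 3.5]
    - [0, -1.5, 3.6]
  rotation:
    - [0, 0, 0]
    - [0, 0, 0]
    - [0, 0, 0]
    - [0, 0, 0]

```text
clock: 12.75
ee_pos: [0.5101, -0.077, 0.1165]
orientation: [3.14, 0.001, 1.828]
contact_force: [-4.6, -0.8, 12.7]
opening: 0.0184
finger_force: 59.1
```

step_arm:
  claw: [-1, -1, -1, -1]
  linear:
    - [0, -1.2, 3.4]
    - [0, -0.8, 3.4]
    - [0, -0.7, 3.9]
    - [0, -0.4, 3.9]
  rotation:
    - [0, 0, 0]
    - [0, 0, 0]
    - [0, 0, 0]
    - [0, 0, 0]

```text
clock: 13.15
ee_pos: [0.5072, -0.0778, 0.1014]
orientation: [3.14, 0.001, 1.828]
contact_force: [-3.4, -0.9, 8.9]
opening: 0.0183
finger_force: 58.8
```

step_arm:
  claw: [-1, -1, -1, -1]
  linear:
    - [0, 0.2, 3.9]
    - [0, 0.5, 3.9]
    - [0, 0.8, 3.8]
    - [0, 1.2, 3.8]
  rotation:
    - [0, 0, 0]
    - [0, 0, 0]
    - [0, 0, 0]
    - [0, 0, 0]

```text
clock: 13.55
ee_pos: [0.5095, -0.0772, 0.0856]
orientation: [3.141, 0.001, 1.828]
contact_force: [-4.0, -1.9, 5.7]
opening: 0.0184
finger_force: 58.7
```

step_arm:
  claw: [-1, -1, -1, -1]
  linear:
    - [0, 1.5, 3.6]
    - [0, 1.8, 3.5]
    - [0, 2.1, 3.3]
    - [0, 2.4, 3.1]
  rotation:
    - [0, 0, 0]
    - [0, 0, 0]
    - [0, 0, 0]
    - [0, 0, 0]

```text
clock: 13.95
ee_pos: [0.5171, -0.0752, 0.0716]
orientation: [-3.142, 0.001, 1.828]
contact_force: [-2.9, -2.8, 4.9]
opening: 0.0182
finger_force: 58.5
```

step_arm:
  claw: [-1, -1, -1, -1]
  linear:
    - [0, 2.7, 2.9]
    - [0, 2.9, 2.7]
    - [0, 3.1, 2.4]
    - [0, 3.3, 2.1]
  rotation:
    - [0, 0, 0]
    - [0, 0, 0]
    - [0, 0, 0]
    - [0, 0, 0]

```text
clock: 14.35
ee_pos: [0.5293, -0.0719, 0.0611]
orientation: [3.141, 0.001, 1.828]
contact_force: [-2.3, -4.4, 4.0]
opening: 0.0182
finger_force: 58.5
```

step_arm:
  claw: [-1, -1, -1, -1]
  linear:
    - [0, 3.5, 1.8]
    - [0, 3.6, 1.5]
    - [0, 3.8, 1.2]
    - [0, 3.8, 0.8]
  rotation:
    - [0, 0, 0]
    - [0, 0, 0]
    - [0, 0, 0]
    - [0, 0, 0]

```text
clock: 14.75
ee_pos: [0.5439, -0.0681, 0.0558]
orientation: [3.141, 0.001, 1.828]
contact_force: [-1.2, -5.0, 3.9]
opening: 0.0186
finger_force: 58.5
```

step_arm:
  claw: [-1, -1, -1, -1]
  linear:
    - [0, 3.9, 0.5]
    - [0, 3.9, 0.2]
    - [0, 3.9, -0.2]
    - [0, 3.9, -0.5]
  rotation:
    - [0, 0, 0]
    - [0, 0, 0]
    - [0, 0, 0]
    - [0, 0, 0]

```text
clock: 15.15
ee_pos: [0.5589, -0.0641, 0.0561]
orientation: [3.141, 0.001, 1.828]
contact_force: [-3.0, -4.7, 5.8]
opening: 0.018
finger_force: 58.7
```

step_arm:
  claw: [-1, -1, -1, -1]
  linear:
    - [0, 3.8, -0.8]
    - [0, 3.8, -1.2]
    - [0, 3.6, -1.5]
    - [0, 3.5, -1.8]
  rotation:
    - [0, 0, 0]
    - [0, 0, 0]
    - [0, 0, 0]
    - [0, 0, 0]

```text
clock: 15.55
ee_pos: [0.5723, -0.0605, 0.0612]
orientation: [-3.141, 0.001, 1.828]
contact_force: [-4.9, -5.6, 5.5]
opening: 0.0181
finger_force: 58.7
```

step_arm:
  claw: [-1, -1, -1, -1]
  linear:
    - [0, 3.3, -2.1]
    - [0, 3.1, -2.4]
    - [0, 2.9, -2.7]
    - [0, 2.7, -2.9]
  rotation:
    - [0, 0, 0]
    - [0, 0, 0]
    - [0, 0, 0]
    - [0, 0, 0]

```text
clock: 15.95
ee_pos: [0.5835, -0.0575, 0.0709]
orientation: [-3.14, 0.0, 1.828]
contact_force: [-3.4, -5.6, 0.9]
opening: 0.0183
finger_force: 58.5
```

step_arm:
  claw: [-1, -1, -1, -1]
  linear:
    - [0, 2.4, -3.1]
    - [0, 2.1, -3.3]
    - [0, 1.8, -3.5]
    - [0, 1.5, -3.6]
  rotation:
    - [0, 0, 0]
    - [0, 0, 0]
    - [0, 0, 0]
    - [0, 0, 0]

```text
clock: 16.35
ee_pos: [0.5912, -0.0555, 0.0841]
orientation: [-3.14, 0.001, 1.828]
contact_force: [-2.5, -5.7, -2.2]
opening: 0.0186
finger_force: 58.5
```

step_arm:
  claw: [-1, -1, -1, -1]
  linear:
    - [0, 1.2, -3.8]
    - [0, 0.8, -3.8]
    - [0, 0.5, -3.9]
    - [0, 0.2, -3.9]
  rotation:
    - [0, 0, 0]
    - [0, 0, 0]
    - [0, 0, 0]
    - [0, 0, 0]

```text
clock: 16.75
ee_pos: [0.594, -0.0547, 0.0994]
orientation: [-3.14, 0.001, 1.828]
contact_force: [-0.9, -6.0, -4.1]
opening: 0.0184
finger_force: 58.6
```

step_arm:
  claw: [-1, -1, -1, -1]
  linear:
    - [0, -0.2, -3.9]
    - [0, -0.5, -3.9]
    - [0, -0.8, -3.8]
    - [0, -1.2, -3.8]
  rotation:
    - [0, 0, 0]
    - [0, 0, 0]
    - [0, 0, 0]
    - [0, 0, 0]

```text
clock: 17.15
ee_pos: [0.5918, -0.0553, 0.1147]
orientation: [-3.141, 0.001, 1.829]
contact_force: [0.7, -5.2, -6.2]
opening: 0.0184
finger_force: 58.6
```

step_arm:
  claw: [-1, -1, -1, -1]
  linear:
    - [0, -1.5, -3.6]
    - [0, -1.8, -3.5]
    - [0, -2.1, -3.3]
    - [0, -2.4, -3.1]
  rotation:
    - [0, 0, 0]
    - [0, 0, 0]
    - [0, 0, 0]
    - [0, 0, 0]

```text
clock: 17.55
ee_pos: [0.5848, -0.0572, 0.1282]
orientation: [3.141, 0.001, 1.829]
contact_force: [3.1, -5.4, -7.4]
opening: 0.0183
finger_force: 58.7
```

step_arm:
  claw: [-1, -1, -1, -1]
  linear:
    - [0, -2.7, -2.9]
    - [0, -2.9, -2.7]
    - [0, -3.1, -2.4]
    - [0, -3.3, -2.1]
  rotation:
    - [0, 0, 0]
    - [0, 0, 0]
    - [0, 0, 0]
    - [0, 0, 0]

```text
clock: 17.95
ee_pos: [0.574, -0.06, 0.1384]
orientation: [3.14, 0.002, 1.829]
contact_force: [4.9, -5.8, -9.1]
opening: 0.0182
finger_force: 58.7
```

step_arm:
  claw: [-1, -1, -1, -1]
  linear:
    - [0, -3.5, -1.8]
    - [0, -3.6, -1.5]
    - [0, -3.8, -1.2]
    - [0, -3.8, -0.8]
  rotation:
    - [0, 0, 0]
    - [0, 0, 0]
    - [0, 0, 0]
    - [0, 0, 0]

```text
clock: 18.35
ee_pos: [0.5611, -0.0635, 0.1442]
orientation: [3.137, 0.002, 1.829]
contact_force: [8.9, -3.9, -8.2]
opening: 0.0183
finger_force: 58.8
```

step_arm:
  claw: [-1, -1, -1, -1]
  linear:
    - [0, -3.9, -0.5]
    - [0, -3.9, -0.2]
    - [0, -3.9, 0.2]
    - [0, -3.9, 0.5]
  rotation:
    - [0, 0, 0]
    - [0, 0, 0]
    - [0, 0, 0]
    - [0, 0, 0]

```text
clock: 18.75
ee_pos: [0.5482, -0.067, 0.1453]
orientation: [3.133, 0.003, 1.83]
contact_force: [11.7, -2.6, -2.0]
opening: 0.0181
finger_force: 59.4
```

step_arm:
  claw: [-1, -1, -1, -1]
  linear:
    - [0, -3.8, 0.8]
    - [0, -3.8, 1.2]
    - [0, -3.6, 1.5]
    - [0, -3.5, 1.8]
  rotation:
    - [0, 0, 0]
    - [0, 0, 0]
    - [0, 0, 0]
    - [0, 0, 0]

```text
clock: 19.15
ee_pos: [0.5348, -0.0705, 0.1419]
orientation: [3.13, 0.003, 1.83]
contact_force: [4.4, -0.1, 16.5]
opening: 0.0184
finger_force: 61.2
```

step_arm:
  claw: [-1, -1, -1, -1]
  linear:
    - [0, -3.3, 2.1]
    - [0, -3.1, 2.4]
    - [0, -2.9, 2.7]
    - [0, -2.7, 2.9]
  rotation:
    - [0, 0, 0]
    - [0, 0, 0]
    - [0, 0, 0]
    - [0, 0, 0]

```text
clock: 19.55
ee_pos: [0.5196, -0.0745, 0.1314]
orientation: [3.136, 0.002, 1.829]
contact_force: [-3.1, -2.0, 18.7]
opening: 0.0187
finger_force: 61.4
```

step_arm:
  claw: [-1, -1, -1, -1]
  linear:
    - [0, -2.4, 3.1]
    - [0, -2.1, 3.3]
    - [0, -1.8, 3.5]
    - [0, -1.5, 3.6]
  rotation:
    - [0, 0, 0]
    - [0, 0, 0]
    - [0, 0, 0]
    - [0, 0, 0]

```text
clock: 19.95
ee_pos: [0.5103, -0.077, 0.1167]
orientation: [3.14, 0.001, 1.828]
contact_force: [-5.0, -4.5, 12.2]
opening: 0.0183
finger_force: 60.9
```

```bash
cat > fit.py <<'E'
import numpy as np
from scipy.optimize import least_squares
D=np.array([float(v) for v in """.5193 -.0746 .1311 -4.5 -.1 17.8
.5101 -.077 .1165 -4.6 -.8 12.7
.5072 -.0778 .1014 -3.4 -.9 8.9
.5095 -.0772 .0856 -4 -1.9 5.7
.5171 -.0752 .0716 -2.9 -2.8 4.9
.5293 -.0719 .0611 -2.3 -4.4 4
.5439 -.0681 .0558 -1.2 -5 3.9
.5589 -.0641 .0561 -3 -4.7 5.8
.5723 -.0605 .0612 -4.9 -5.6 5.5
.5835 -.0575 .0709 -3.4 -5.6 .9
.5912 -.0555 .0841 -2.5 -5.7 -2.2
.594 -.0547 .0994 -.9 -6 -4.1
.5918 -.0553 .1147 .7 -5.2 -6.2
.5848 -.0572 .1282 3.1 -5.4 -7.4
.574 -.06 .1384 4.9 -5.8 -9.1
.5611 -.0635 .1442 8.9 -3.9 -8.2
.5482 -.067 .1453 11.7 -2.6 -2
.5348 -.0705 .1419 4.4 -.1 16.5
.5196 -.0745 .1314 -3.1 -2 18.7
.5103 -.077 .1167 -5 -4.5 12.2""".split()]).reshape(-1,6)
a=1.829;X=np.array([np.sin(a),-np.cos(a)])
x=D[:,:2]@X;z=D[:,2];fx=D[:,3:5]@X;fz=D[:,5]
c=least_squares(lambda p:np.hypot(x-p[0],z-p[1])-p[2],[.51,.1,.045])
print("circle",c.x,"rms mm",1e3*np.sqrt(np.mean(c.fun**2)))
th=np.unwrap(np.arctan2(x-c.x[0],z-c.x[1]))
tx,tz=-np.cos(th),np.sin(th)          # direction of motion (theta falling)
R=-(fx*tx+fz*tz); rad=fx*np.sin(th)+fz*np.cos(th)
ax=D[:,3:5]@[np.cos(a),np.sin(a)]
def rep(m,extra,tag):
    A=np.c_[np.ones(len(th)),np.cos(th),np.sin(th),*extra]
    p=np.linalg.lstsq(A[m],R[m],rcond=None)[0]
    print(tag,p,"amp",np.hypot(p[1],p[2]),"phase",np.degrees(np.arctan2(p[2],p[1])),"rms",np.std((R-A@p)[m]))
    return A@p
m=np.ones(len(th),bool);P=rep(m,[],"all");rep(m,[np.abs(rad)],"all+rad")
m2=np.abs(rad)<10;rep(m2,[],"lowrad")
for r in zip(np.degrees(th),R,P,rad,ax):print("%.1f R %.2f fit %.2f rad %.2f ax %.2f"%r)
E
python3 fit.py
```

```text
circle [0.51552329 0.10026166 0.04497203] rms mm 0.12087948527020201
all [ 6.44283678  3.38507049 -2.13044597] amp 3.999687768014475 phase -32.184887979023685 rms 0.3705954863446071
all+rad [ 6.48110623  3.40361579 -2.14419072 -0.00670969] amp 4.022704848573557 phase -32.209876558989414 rms 0.3697560873058136
lowrad [ 6.49523464  3.45032258 -2.20019721] amp 4.092138034630139 phase -32.52479001730538 rms 0.3203349704644712
-46.5 R 9.90 fit 10.32 rad 15.43 ax 1.05
-68.9 R 10.17 fit 9.65 rad 8.92 ax 0.40
-88.6 R 8.81 fit 8.66 rad 3.74 ax -0.00
-109.0 R 6.81 fit 7.36 rad 2.26 ax -0.82
-129.5 R 6.02 fit 5.93 rad -0.40 ax -1.97
-150.5 R 4.88 fit 4.54 rad -1.84 ax -3.67
-171.0 R 3.02 fit 3.43 rad -3.47 ax -4.53
-190.9 R 2.93 fit 2.72 rad -6.47 ax -3.78
-209.8 R 2.62 fit 2.45 rad -7.84 ax -4.16
-229.1 R 2.40 fit 2.62 rad -4.16 ax -4.55
-248.9 R 3.45 fit 3.24 rad -2.82 ax -4.87
-268.9 R 4.15 fit 4.25 rad -2.32 ax -5.57
-288.7 R 5.66 fit 5.51 rad -2.61 ax -5.21
-308.4 R 6.81 fit 6.87 rad -3.32 ax -6.01
-327.7 R 7.62 fit 8.16 rad -5.95 ax -6.86
-346.2 R 9.34 fit 9.22 rad -6.15 ax -6.04
-363.3 R 10.52 fit 9.95 rad -2.61 ax -5.50
-381.6 R 10.00 fit 10.37 rad 13.79 ax -1.22
-405.9 R 11.00 fit 10.33 rad 15.53 ax -1.14
-428.5 R 9.16 fit 9.66 rad 10.03 ax -3.07
```

The fit is clean: resistance peaks at θ ≈ -32° with a 4.0 N amplitude. The heavy side is therefore down at θ ≈ 57.8°, which is -302°. I turn back to there.

step_arm:
  claw: [-1, -1, -1, -1, -1, -1, -1, -1, -1, -1, -1, -1]
  linear:
    - [0, 1.5, -3.6]
    - [0, 1.8, -3.5]
    - [0, 2.1, -3.3]
    - [0, 2.4, -3.1]
    - [0, 2.7, -2.9]
    - [0, 2.9, -2.7]
    - [0, 3.1, -2.4]
    - [0, 3.3, -2.1]
    - [0, 3.5, -1.8]
    - [0, 3.6, -1.5]
    - [0, 3.8, -1.2]
    - [0, 3.8, -0.8]
  rotation:
    - [0, 0, 0]
    - [0, 0, 0]
    - [0, 0, 0]
    - [0, 0, 0]
    - [0, 0, 0]
    - [0, 0, 0]
    - [0, 0, 0]
    - [0, 0, 0]
    - [0, 0, 0]
    - [0, 0, 0]
    - [0, 0, 0]
    - [0, 0, 0]

```text
clock: 21.15
ee_pos: [0.5436, -0.0681, 0.1447]
orientation: [3.141, 0.001, 1.828]
contact_force: [-2.5, -4.9, 3.3]
opening: 0.0184
finger_force: 60.0
```

step_arm:
  claw: [-1, -1, -1, -1, -1, -1, -1, -1, -1, -1, -1, -1, -1, -1, -1, -1, -1]
  linear:
    - [0, 3.9, -0.5]
    - [0, 3.9, -0.2]
    - [0, 3.9, 0.2]
    - [0, 3.9, 0.5]
    - [0, 3.8, 0.8]
    - [0, 3.8, 1.2]
    - [0, 3.6, 1.5]
    - [0, 3.5, 1.8]
    - [0, 3.3, 2.1]
    - [0, 3.1, 2.4]
    - [0, 2.9, 2.7]
    - [0, 2.7, 2.9]
    - [0, 2.4, 3.1]
    - [0, 1.3, 2.0]
    - [0, 0, 0]
    - [0, 0, 0]
    - [0, 0, 0]
  rotation:
    - [0, 0, 0]
    - [0, 0, 0]
    - [0, 0, 0]
    - [0, 0, 0]
    - [0, 0, 0]
    - [0, 0, 0]
    - [0, 0, 0]
    - [0, 0, 0]
    - [0, 0, 0]
    - [0, 0, 0]
    - [0, 0, 0]
    - [0, 0, 0]
    - [0, 0, 0]
    - [0, 0, 0]
    - [0, 0, 0]
    - [0, 0, 0]
    - [0, 0, 0]

```text
clock: 22.85
ee_pos: [0.5878, -0.0564, 0.1236]
orientation: [-3.141, 0.001, 1.828]
contact_force: [-1.5, -5.2, -0.3]
opening: 0.0184
finger_force: 59.8
```

```bash
python3 - <<'E'
from h import *
s=manip.sense();a=1.829;X=np.array([np.sin(a),-np.cos(a)])
print("theta",np.degrees(np.arctan2(s["ee_pos"][:2]@X-.51552,s["ee_pos"][2]-.10026)),s["contact_force"],s["finger_force"],s["qvel"])
sd=manip.get_image("side");cv2.imwrite("pics/s7.png",cv2.resize(sd[90:240,180:380],(800,600),interpolation=cv2.INTER_CUBIC))
E
```

```text
theta 58.70053586995282 [-1.46340958 -5.18760019 -0.27286131] 59.79498267173767 [ 1.68045744e-04 -1.95400715e-03  5.24216825e-05 -1.81316060e-03
  2.50041146e-05 -1.22424968e-03 -1.87901437e-03]
```

View pics/s7.png

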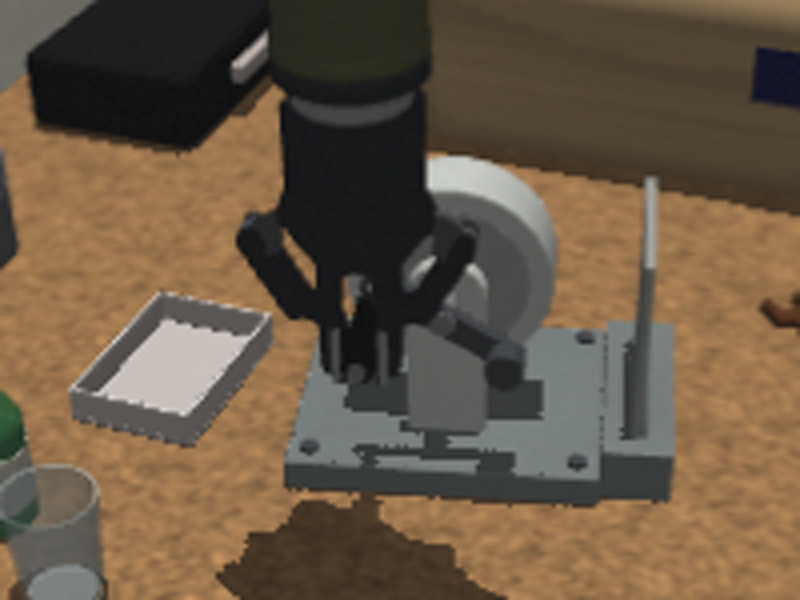

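The handle is gripped at θ = 58.7°, the arm is still, and the guard stands in its slot at (650,310). I hand in.

```bash
python3 -c "
from cell import manip
print(manip.sign_off())"
```

```text
the job is handed in; nothing more can be done
None
```

I handed the job in at about 23 s: the guard plate is in the stand's slot, the drum went more than a full turn, and the gripper is holding the handle at 58.7°, where I estimate the heavy side is down at 57.8°; `sign_off` gave no verdict.

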